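# Slide a plate under the spring punch and mark it

## Robot

A 7-joint arm with a two-finger parallel gripper is mounted at the origin on the work surface. World frame = base frame: x ahead of the robot, y to its left, z up, the work surface at z = 0. Lengths are in m, angles in rad, forces in N, time in s.
With the tool pointing down it reaches from about 0.4 to 0.85 m from the base axis. Payload 10.4 kg.
Tool frame: the origin (TCP) lies between the finger pads; the fingertips stand 17 mm ahead of it and the grasp point (between the pads) lies 2 mm behind it; x points along the fingers, y is the direction in which the jaws open and shut, and the axes are right-handed (so a half turn about x gives the same grasp; the last joint's range is limited). The gripper opens to 87 mm and grips with 3 to 60 N. Pads are 19 mm wide; open, the fingers measure 117 mm over their backs; the gripper's body (75 mm by 190 mm) begins 51 mm behind the grasp point.
Start: joints at [1.258, 0.332, -0.065, 1.46, 0.022, 1.35, -0.088], TCP at [0.179, -0.599, 0.24] pointing down, gripper open.
Joint ranges: [-2.6, 2.6], [-0.5, 2.12], [-1.47, 1.34], [0.16, 2.42], [-1.27, 4.41], [0.06, 2.06], [-2.6, 2.6]. Speed limits (rad/s): [2.22, 2.22, 2.79, 2.79, 3.14, 3.14, 3.14].

## Interface

Orientations are given as a unit quaternion [x, y, z, w].
In Python, from bench import r, optics, close_job gives the robot as it stands.
- The arm moves only by the shell command python3 -m inch 'ROWS' [OPENING] [FORCE]. ROWS is JSON, a list of rows, each an object with "translation": the shift along the tool's x, y, z in cm, a list of three; "spin": the turn about the tool's x in degrees. In form: [{"translation": [tx, ty, tz], "spin": spin}, ...]. A call has 1 to 20 rows; each row shifts and turns the pose as measured when the row begins, along the tool's axes as they then stand; what a row does not reach is not made up. A row lasts 1/8 s, in which the tool goes at most 62.5 mm and 10.7 degrees, less where a joint would pass 70% of its speed; a pose out of reach is approached as far as the arm can. A call is refused whole if a number of a shift passes 6.25 or a number of a turn 10.7, either way. A call with a gripper value outside its range is refused whole. OPENING is the closure, from 0 (fully open) to 1 (shut), set as the call begins (- or left out, the last holds). The fingers move at their own pace and stop on an object; FORCE is the grip in N (left out, the last holds). Time passes only in rows, so rows that do not move let the fingers close. It gives the time, the measured TCP pose, the force and the opening at its end, in the units of the state.
- r.read_state(): the state, without advancing time (a new reading comes with each control period).
- optics.camera(name): name is "scene" or "side" or "wrist"; returns the picture (400x640x3 uint8, red, green, blue); there is no depth.
- optics.camera_model(name): a dict with "camera_matrix" (3x3 intrinsics, pixels), "world_from_camera" (4x4, takes a point from camera to world coordinates); the wrist camera has in their place "tool_from_camera" (4x4, takes a point from camera to tool coordinates, whose origin is the TCP and whose axes are the tool frame's). Camera axes: x right, y down, z forward; pixel columns grow to the right and rows downward; lengths in m; the calibration is good to about 2 mm. A picture is of the moment at which its call begins: read the wrist's pose just before it. camera_model takes no time and is no camera call.
- close_job(): hands the job in, once; it reports no verdict.
The state is a dict: "time": time; "joint_positions": joint angles; "joint_vel": joint speeds; "joint_torque": joint torques, N m; "ee_pos": TCP position; "eef_rot": TCP orientation; "ft_force": force on the tool from outside, world axes, zero at the start; "torque": the same for the moment, N m; "width": finger opening in m.
Only numpy, scipy, OpenCV 4.12 (cv2) and the standard library are available. Lean on these libraries where they do the work, as an engineer would, in place of code of your own. Each camera call takes 0.05 s, during which the arm holds its last target.

## Task

Slide the blue plate flat across the bench, between the things standing there, until it sits flush in the corner of the two dark stops with its white cross under the punch. Then press the red cap of the punch straight down until its spring trips, and let go so that it springs back up with the plate still in the corner. Do not lift the plate, do not trip the punch without the cross under it, and leave the other things on the bench where they are.

Things in the scene. Friction and masses are not known exactly. Their poses are not given: they have to be found in the camera images.
- plate_center (a point): Centre (half-way up) of the loose blue metal plate, 90 mm along its x, 120 mm along its y, 12 mm thick, about 0.25 to 0.5 kg, lying flat on the bench. It is pushed by its edges. It starts turned at most 0.55 rad and belongs in the corner with its x and y axes along those of the station.
- plate_mark (a point): Centre of the white cross on the plate's top face, 25 mm along +x and 40 mm along +y from the plate's centre, thus 20 mm from its +x and +y edges. Axes as the plate's.
- station: Marking station, fixed. Origin on the bench straight below the punch axis, z up. Two dark stop bars, 15 mm high, 14 mm thick, make an inner corner open to -x and -y: one with its face at x = +20 mm (y from -51 to +34 mm), one with its face at y = +20 mm (x from -65 to +20 mm). Seated, the plate's centre is at x = -25, y = -40 mm. Yellow tape on the open sides is flat, no hindrance.
- punch_axis (a point): Fixed point on the punch axis, 12 mm above the bench, the height of the plate's top; axes as the station's. In these axes a column stands at (62, 62) mm with a 60 mm square foot; 127 to 155 mm above the bench its 26 mm wide green arm runs diagonally to a 32 mm thick green sleeve round the punch axis (118 to 170 mm above the bench).
- punch_cap (a point): Centre of the top of the red round cap of the punch, 36 mm across, 210 mm above the bench when up; it moves down with the plunger. The 10 mm plunger's tip hangs 24 mm above the bench when up, so it clears the plate, and meets it after 12 mm of travel.
- plunger (a joint): How far the punch is pressed down, m: 0 up, hard stop at 0.0125 (with the plate below, the tip stops on it at about 0.012). The spring pushes back with about 3 N at first, rising to about 13 N near 0.005; then it trips, the force collapses to about 5 N, and beyond 0.0105 it has tripped. It springs back up by itself when released.
- mount_center (a point): Bystander: brass square lens frame on a short post with a 54 mm round steel foot, 79 mm tall, 0.35 kg, loose. The point is on its upright axis, 40 mm above its foot.
- tube_center (a point): Bystander: black lens tube standing on end, 50 mm across, 66 mm tall, loose. The point is its centre.
- jar_center (a point): Bystander: small amber jar with a white lid, 52 mm across, 70 mm tall, loose. The point is its centre.
- wrench_grip (a point): Bystander: steel wrench about 150 mm long and 25 mm wide lying flat at the far right of the bench, loose; the point is on its handle, x along it, and the wrench reaches from about 45 mm behind (-x) to 110 mm ahead of it.
There are look-alikes about, which are no part of the job. Leave any green look-alike of the part that bears jar_center alone.

How it is judged:
On the way, in this order (a step that is already met when the one before it is completed fails the run):
1. the plate sits in the corner of the stops with its cross under the punch (horizontal distance between plate_mark and punch_axis below 0.005 m and angle between the x axis of plate_center and the x axis of station, either way round below 0.06 rad), for 0.2 s.
2. the punch is pressed until it trips, on the cross (all of step 1 and value of joint plunger above 0.0105 m), for 0.05 s.
At the end, for the whole second after the job is handed in: The plate lies flat in the corner of the stops, its cross within 5 mm of the punch axis and its sides within 0.06 rad of the station's; the punch is back up (pressed less than 3 mm); the mount, tube, jar and wrench are within 15 mm of where they began, the first three upright within 0.35 rad (all of step 1 and value of joint plunger below 0.003 m and height (world z) of plate_center below 0.01 m and angle between plate_center's own z axis and vertical below 0.05 rad and not (distance of mount_center from where it was at the start of the episode above 0.015 m) and not (distance of tube_center from where it was at the start of the episode above 0.015 m) and not (distance of jar_center from where it was at the start of the episode above 0.015 m) and not (distance of wrench_grip from where it was at the start of the episode above 0.015 m) and not (angle between mount_center's own z axis and vertical above 0.35 rad) and not (angle between tube_center's own z axis and vertical above 0.35 rad) and not (angle between jar_center's own z axis and vertical above 0.35 rad)); the robot touches nothing.
It fails at once if a bystander is shifted more than 15 mm or tipped (distance of any of mount_center, tube_center, jar_center, wrench_grip from where it was at the start of the episode above 0.015 m or angle between any of mount_center, tube_center, jar_center's own z axis and vertical above 0.35 rad).
It fails at once if the plate is lifted or tipped up off the bench (height (world z) of plate_center above 0.022 m or angle between plate_center's own z axis and vertical above 0.2 rad).
It fails at once if the punch is tripped without the cross under it (value of joint plunger above 0.0095 m and horizontal distance between plate_mark and punch_axis above 0.008 m).
It also fails if it takes over 72 s, if anything falls off the work surface, if the arm or the gripper's body presses on something with over 40 N, if the wrist force passes 120 N, or if a joint passes its speed limit or range.

## Working session

There is one attempt and no reset: what is moved stays moved. The work goes in short steps, Python scripts to look and compute and a shell command to move; the robot and the scene stay as the last step left them, time stands still between calls to the robot, and variables do not carry over. Pictures are saved under pics/ and viewed, and the job is handed in when it is done.

```bash
ls; mkdir -p pics; cat > h.py <<'E'
import numpy as np, cv2
from scipy.spatial.transform import Rotation as R
from bench import r, optics
def save(n,im,k=1):
    im=cv2.cvtColor(im,cv2.COLOR_RGB2BGR)
    if k!=1: im=cv2.resize(im,None,fx=k,fy=k,interpolation=cv2.INTER_CUBIC)
    cv2.imwrite('pics/'+n+'.png',im)
def T(cam,st=None):
    m=optics.camera_model(cam);K=np.array(m['camera_matrix'])
    if 'world_from_camera' in m: return K,np.array(m['world_from_camera'])
    st=st or r.read_state();W=np.eye(4);W[:3,:3]=R.from_quat(st['eef_rot']).as_matrix();W[:3,3]=st['ee_pos']
    return K,W@np.array(m['tool_from_camera'])
def ray(KT,u,v,z):
    K,M=KT
    d=M[:3,:3]@np.linalg.solve(K,[u,v,1.]);o=M[:3,3]
    return o+d*(z-o[2])/d[2]
def proj(KT,p):
    K,M=KT;q=np.linalg.inv(M)@np.append(p,1);q=K@q[:3];return q[:2]/q[2]
E
python3 - <<'E'
from h import *
st=r.read_state();print({k:np.round(v,4) for k,v in st.items()})
for c in ['scene','side','wrist']:
    im=optics.camera(c);save(c+'0',im); np.save('pics/'+c+'0.npy',im)
    K,M=T(c,st);print(c,K.round(1).tolist(),M.round(3).tolist())
E
```

```text
pics
{'time': np.float64(0.0), 'joint_positions': array([ 1.2584,  0.3328, -0.0647,  1.4609,  0.0216,  1.3499, -0.0885]), 'joint_vel': array([ 0.0001, -0.0003,  0.0007, -0.0014,  0.    ,  0.0013,  0.0001]), 'joint_torque': array([ 1.50000e-03, -6.23254e+01,  2.57000e-02, -3.89902e+01,
       -6.13000e-02,  3.96000e-02,  2.00000e-04]), 'ee_pos': array([ 0.1785, -0.5986,  0.2388]), 'eef_rot': array([-0.6996, -0.1026,  0.6998, -0.1016]), 'ft_force': array([ 0.1102, -0.0442, -0.7147]), 'torque': array([0.0338, 0.0646, 0.0562]), 'width': np.float64(0.0873)}
scene [[457.3, 0.0, 316.1], [0.0, 457.3, 192.6], [0.0, 0.0, 1.0]] [[0.758, 0.359, -0.545, 1.164], [0.652, -0.447, 0.612, -0.625], [-0.024, -0.819, -0.573, 0.741], [0.0, 0.0, 0.0, 1.0]]
side [[423.4, 0.0, 322.3], [0.0, 423.4, 200.3], [0.0, 0.0, 1.0]] [[-0.974, -0.116, 0.197, 0.386], [-0.228, 0.465, -0.856, 0.769], [0.008, -0.878, -0.479, 0.591], [0.0, 0.0, 0.0, 1.0]]
wrist [[333.0, 0.0, 324.2], [0.0, 333.0, 199.5], [0.0, 0.0, 1.0]] [[0.286, -0.919, -0.27, 0.253], [-0.958, -0.275, -0.081, -0.576], [0.0, 0.282, -0.959, 0.385], [0.0, 0.0, 0.0, 1.0]]
```

View pics/scene0.png

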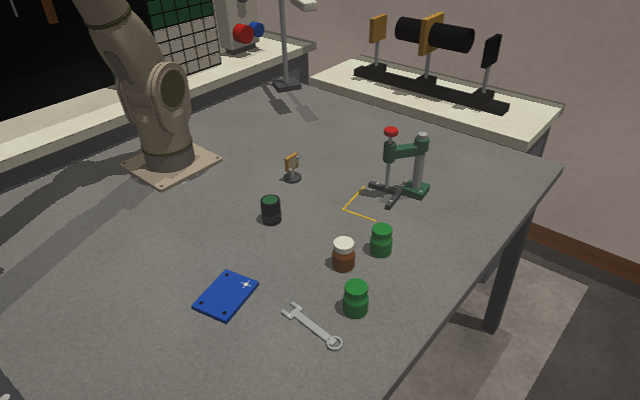

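View pics/side0.png

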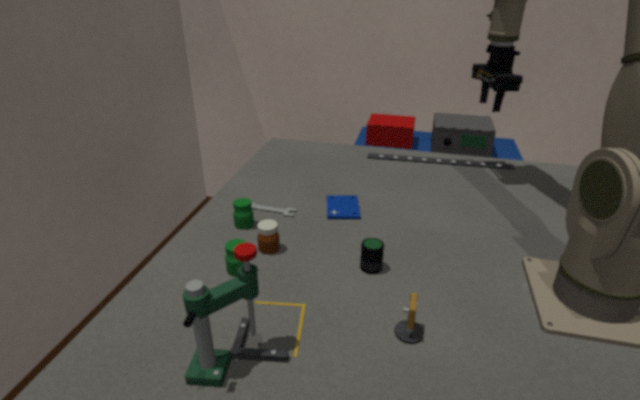

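View pics/wrist0.png

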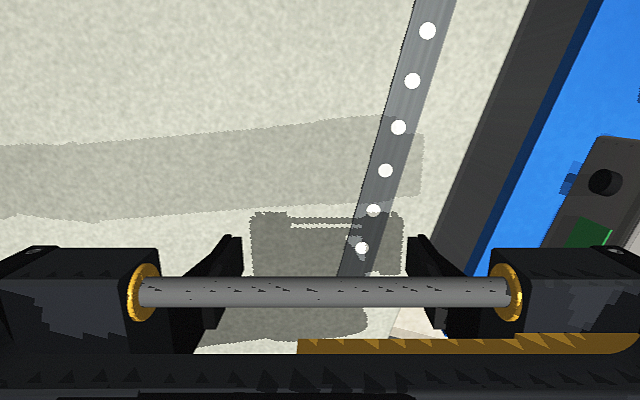

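The scene picture shows the plate at about (226,295) with its cross at (246,285), the jar at (343,254) and the tube at (271,209). The mount is at (292,167), the wrench at (312,327), and the punch cap at (391,131), with two green look-alike jars at (381,240) and (356,298). I'll enlarge it to measure.

```bash
python3 - <<'E'
from h import *
im=np.load('pics/scene0.npy'); save('c1',im[255:355,180:360],4.4); save('c2',im[115:275,325:455],3.7); save('c3',im[145:275,250:400],4.4)
E
```

```text
(no output)
```

View pics/c1.png

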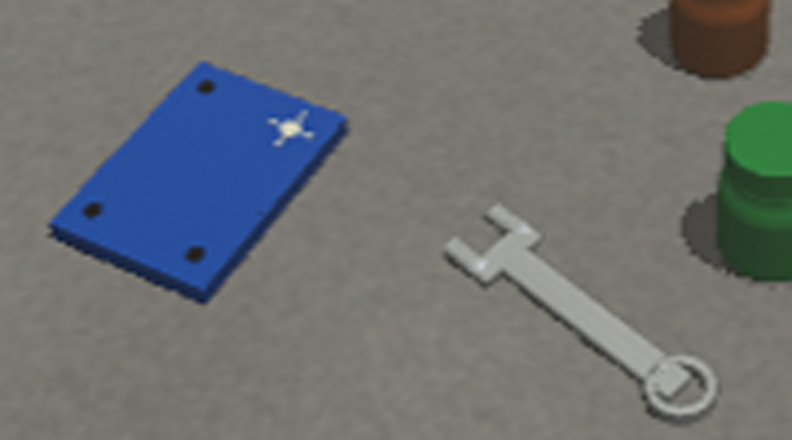

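View pics/c2.png

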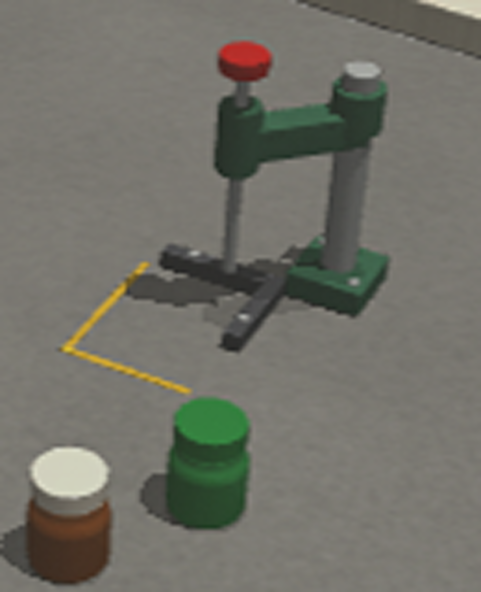

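View pics/c3.png

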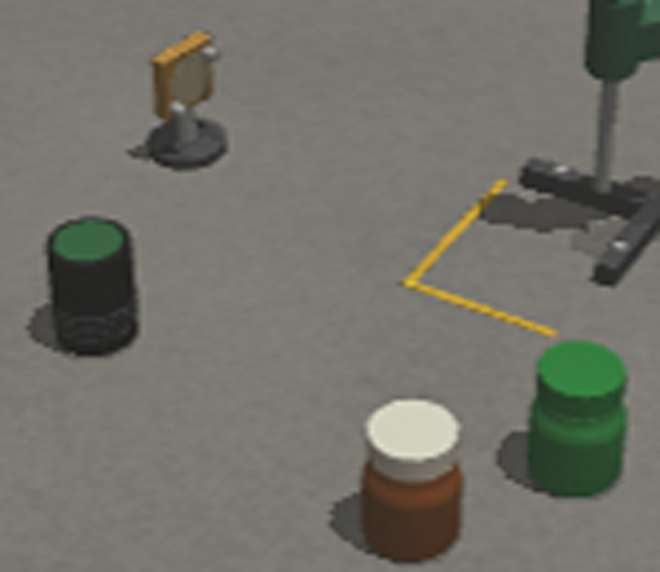

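```bash
python3 - <<'E'
from h import *
S=T('scene')
def m(n,c,k,x,y,z):
    p=ray(S,c[0]+(x+.5)/k-.5,c[1]+(y+.5)/k-.5,z);print(n,p.round(4));return p
c1=(180,255);c2=(325,115);c3=(250,145)
cs=[m('pl',c1,4.4,x,y,.012) for x,y in [(203,62),(348,120),(206,290),(50,228)]]
print([np.linalg.norm(cs[i]-cs[(i+1)%4]).round(4) for i in range(4)],np.mean(cs,0).round(4))
m('cross',c1,4.4,290,129,.012)
m('cap',c2,3.7,245,56,.21);m('tip',c2,3.7,231,270,.024)
m('tapeC',c2,3.7,67,348,0);m('tapeA',c2,3.7,147,264,0);m('tapeB',c2,3.7,190,392,0)
# stops: top face outer ends
m('stop1 end',c2,3.7,165,248,.015);m('stop2 end',c2,3.7,231,342,.015)
m('tube',c3,4.4,88,241,.066);m('jar',c3,4.4,413,432,.07);m('green2',c3,4.4,581,370,.07);m('mount',c3,4.4,187,143,.005)
m('green1',c1,4.4,772,140,.07)
m('wr open',c1,4.4,492,243,.004);m('wr ring',c1,4.4,680,386,.004)
E
```

```text
pl [ 0.5071 -0.2029  0.012 ]
pl [ 0.5947 -0.1835  0.012 ]
pl [ 0.6217 -0.2975  0.012 ]
pl [ 0.5366 -0.3208  0.012 ]
[np.float64(0.0898), np.float64(0.1172), np.float64(0.0882), np.float64(0.1215)] [ 0.565  -0.2512  0.012 ]
cross [ 0.5769 -0.206   0.012 ]
cap [0.626  0.2659 0.21  ]
tip [0.6193 0.2808 0.024 ]
tapeC [0.5643 0.1532 0.    ]
tapeA [0.5459 0.2775 0.    ]
tapeB [0.6625 0.1669 0.    ]
stop1 end [0.5563 0.2857 0.015 ]
stop2 end [0.6627 0.2162 0.015 ]
tube [ 0.4497 -0.0015  0.066 ]
jar [ 0.6991 -0.0178  0.07  ]
green2 [0.7368 0.0756 0.07  ]
mount [0.3566 0.1762 0.005 ]
green1 [ 0.7966 -0.1058  0.07  ]
wr open [ 0.6983 -0.19    0.004 ]
wr ring [ 0.816  -0.1957  0.004 ]
```

```bash
python3 - <<'E'
from h import *
im=np.load('pics/side0.npy'); save('s1',im[180:290,220:400],4.4); save('s2',im[235:390,175:335],3.8)
E
```

```text
(no output)
```

View pics/s1.png

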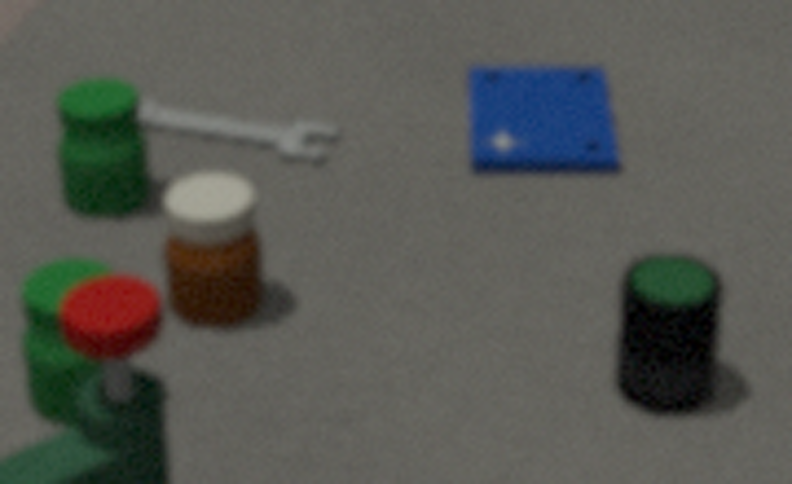

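View pics/s2.png

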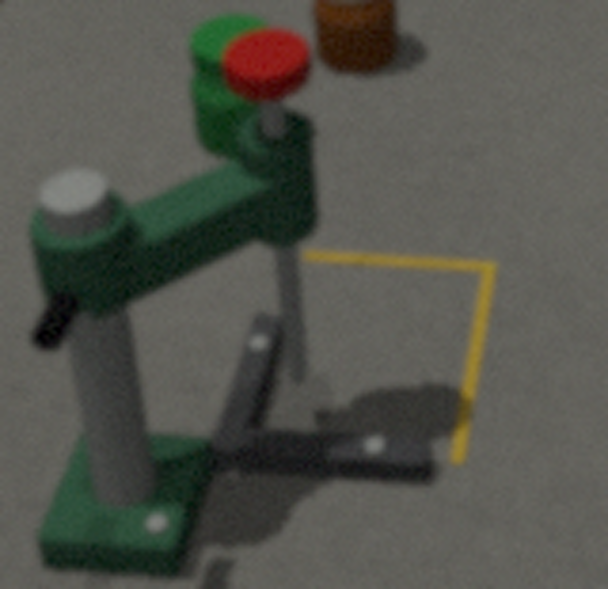

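```bash
python3 - <<'E'
from h import *
S=T('side')
def m(n,c,k,x,y,z):
    p=ray(S,c[0]+(x+.5)/k-.5,c[1]+(y+.5)/k-.5,z);print(n,p.round(4));return p
c1=(220,180);c2=(175,235)
cs=[m('pl',c1,4.4,x,y,.012) for x,y in [(471,68),(605,68),(619,163),(474,163)]]
print(np.mean(cs,0))
m('cross',c1,4.4,502,142,.012)
m('cap',c2,3.8,267,55,.21);m('tip',c2,3.8,298,379,.024)
m('tapeC',c2,3.8,490,265,0);m('tapeA',c2,3.8,459,460,0);m('tapeB',c2,3.8,303,257,0)
m('stop1 end',c2,3.8,435,460,.015);m('stop2 end',c2,3.8,270,318,.015)
m('stop1 inner corner',c2,3.8,252,435,.015)
m('tube',c1,4.4,673,281,.066);m('jar',c1,4.4,211,195,.07);m('green2',c1,4.4,68,290,.07)
m('green1',c1,4.4,99,102,.07);m('wr open',c1,4.4,308,140,.004)
Sc=T('scene')
th=.14;Rz=np.array([[np.cos(th),-np.sin(th)],[np.sin(th),np.cos(th)]])
for o in [(.626,.266),(.62,.275)]:
  for z in (.024,.21):
    print(o,z,((proj(Sc,[*o,z])-[325,115])*3.7).round(),((proj(S,[*o,z])-[175,235])*3.8).round())
E
```

```text
pl [ 0.6186 -0.3     0.012 ]
pl [ 0.532  -0.3216  0.012 ]
pl [ 0.5043 -0.2015  0.012 ]
pl [ 0.5898 -0.1804  0.012 ]
[ 0.56119069 -0.25089144  0.012     ]
cross [ 0.5785 -0.2093  0.012 ]
cap [0.6228 0.2705 0.21  ]
tip [0.6247 0.2668 0.024 ]
tapeC [0.5656 0.1469 0.    ]
tapeA [0.5452 0.2744 0.    ]
tapeB [0.6637 0.1644 0.    ]
stop1 end [0.5516 0.2894 0.015 ]
stop2 end [0.6566 0.2247 0.015 ]
stop1 inner corner [0.6364 0.2953 0.015 ]
tube [ 0.4499 -0.0041  0.066 ]
jar [ 0.6973 -0.0196  0.07  ]
green2 [0.7352 0.0801 0.07  ]
green1 [ 0.7942 -0.1002  0.07  ]
wr open [ 0.6999 -0.1959  0.004 ]
(0.626, 0.266) 0.024 [226. 281.] [295. 376.]
(0.626, 0.266) 0.21 [244.  55.] [262.  46.]
(0.62, 0.275) 0.024 [226. 272.] [300. 393.]
(0.62, 0.275) 0.21 [244.  47.] [268.  61.]
```

```bash
cat >> h.py <<'E'
def go(x,y,z,zyaw=None):
    """delta in tool axes (cm) and spin deg to bring tool z axis to world yaw zyaw"""
    s=r.read_state();M=R.from_quat(s['eef_rot']).as_matrix()
    d=M.T@(np.array([x,y,z])-s['ee_pos'])*100
    cur=np.arctan2(M[1,2],M[0,2])
    print('t',round(s['time'],2),'pos',s['ee_pos'].round(4),'zyaw',round(cur,3),'down',M[2].round(3),'F',s['ft_force'].round(1),'w',round(s['width'],4))
    sp=None
    if zyaw is not None:
        dd=(zyaw-cur+np.pi)%(2*np.pi)-np.pi; sp=-np.degrees(dd)
    print('delta cm',d.round(2),'spin',sp)
E
python3 -c "
from h import *
go(.586,-.352,.12,1.806)"
```

```text
t 0.15 pos [ 0.1785 -0.5987  0.239 ] zyaw -2.852 down [-1.    -0.001  0.   ] F [ 0.3  0.4 -0. ] w 0.0869
delta cm [ 11.9  -11.98 -46.1 ] spin 93.12771975821525
```

```bash
python3 -m inch '[{"translation":[1.2,-1.2,-4.6],"spin":0},{"translation":[1.2,-1.2,-4.6],"spin":0},{"translation":[1.2,-1.2,-4.6],"spin":0},{"translation":[1.2,-1.2,-4.6],"spin":0},{"translation":[1.2,-1.2,-4.6],"spin":0},{"translation":[1.2,-1.2,-4.6],"spin":0},{"translation":[1.2,-1.2,-4.6],"spin":0},{"translation":[1.2,-1.2,-4.6],"spin":0},{"translation":[1.2,-1.2,-4.6],"spin":0},{"translation":[0,0,0],"spin":-9.6},{"translation":[0,0,0],"spin":-9.6},{"translation":[0,0,0],"spin":-9.6},{"translation":[0,0,0],"spin":-9.6},{"translation":[0,0,0],"spin":-9.6},{"translation":[0,0,0],"spin":-9.6},{"translation":[0,0,0],"spin":-9.6},{"translation":[0,0,0],"spin":-9.6},{"translation":[0,0,0],"spin":-9.6}]' 0.3
python3 - <<'E'
from h import *
go(.586,-.352,.12,-1.336)
st=r.read_state();im=optics.camera('wrist');save('w1',im);np.save('pics/w1.npy',im)
KT=T('wrist',st);np.savez('pics/w1c.npz',K=KT[0],M=KT[1])
E
```

```text
time: 2.4
ee_pos: [0.5528, -0.3678, 0.1198]
eef_rot: [0.427, 0.568, -0.427, 0.559]
ft_force: [-0.3, -0.4, 0.4]
width: 0.0612
t 2.4 pos [ 0.5528 -0.3678  0.1198] zyaw -1.298 down [-1.    -0.007 -0.01 ] F [-0.3 -0.4  0.4] w 0.0612
delta cm [-0.04  3.63 -0.63] spin 2.1929647631700564
```

View pics/w1.png

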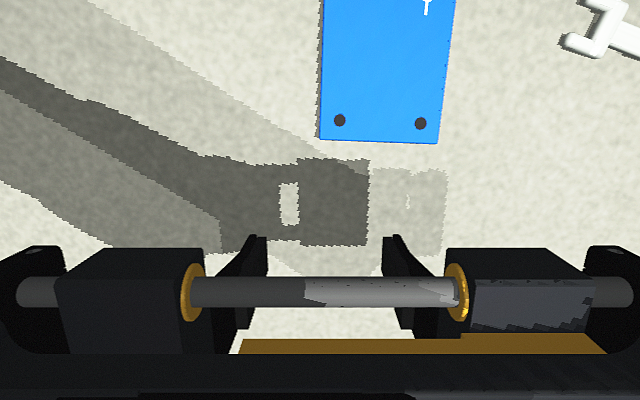

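The wrist picture shows the plate's near (-y) edge from (319,138) to (438,143), its left edge running up to (322,0), and the wrench at (600,30), clear to the right. I'll convert these to world positions.

```bash
python3 - <<'E'
from h import *
d=np.load('pics/w1c.npz');KT=(d['K'],d['M'])
a=ray(KT,319,136,.012);b=ray(KT,438,141,.012);print(a,b,np.linalg.norm(b-a),np.arctan2(*(b-a)[[1,0]]))
c=ray(KT,323,2,.012);e=ray(KT,455,2,.012);print(c,e,'long',-np.arctan2(c[0]-a[0],c[1]-a[1]),-np.arctan2(e[0]-b[0],e[1]-b[1]))
E
```

```text
[ 0.53451706 -0.31719773  0.012     ] [ 0.62196381 -0.2964749   0.012     ] 0.08986862816208037 0.23268422588326462
[ 0.51325903 -0.22997103  0.012     ] [ 0.59939843 -0.20594087  0.012     ] long 0.23905011129521142 0.2442702984188172
```

```bash
python3 -m inch '[{"translation":[0,3.4,0.5],"spin":2.2},{"translation":[0,0,0],"spin":0}]' 0.36
python3 -c "
from h import *
go(.585,-.336,.022,-1.333)"
```

```text
time: 2.7
ee_pos: [0.5868, -0.3635, 0.1187]
eef_rot: [0.438, 0.56, -0.438, 0.551]
ft_force: [-0.2, 0.8, -0.3]
width: 0.0564
t 2.7 pos [ 0.5868 -0.3635  0.1187] zyaw -1.335 down [-1.    -0.008 -0.01 ] F [-0.2  0.8 -0.3] w 0.0564
delta cm [ 9.7   0.55 -2.62] spin -0.10122109987920028
```

```bash
python3 -m inch '[{"translation":[3.2,0.2,-0.3],"spin":0},{"translation":[3.2,0.2,-0.3],"spin":0},{"translation":[3.2,0.2,-0.3],"spin":0},{"translation":[0,0,0],"spin":0},{"translation":[0,0,-0.5],"spin":0}]'
python3 -c "
from h import *
go(.585,-.336,.022,-1.333)
save('w2',optics.camera('wrist'))"
```

```text
time: 3.32
ee_pos: [0.5873, -0.3504, 0.0219]
eef_rot: [0.44, 0.557, -0.442, 0.549]
ft_force: [-0.6, 1.3, 0.3]
width: 0.0558
t 3.33 pos [ 0.5873 -0.3504  0.0219] zyaw -1.347 down [-1.    -0.009 -0.007] F [-0.6  1.3  0.3] w 0.0558
delta cm [-0.    0.1  -1.45] spin -0.8222807274347449
```

View pics/w2.png

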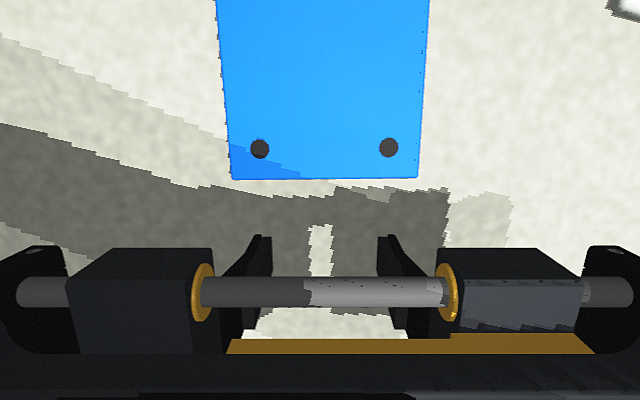

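```bash
python3 -m inch '[{"translation":[0,0,-0.9],"spin":-0.2},{"translation":[0,0,-0.9],"spin":-0.2},{"translation":[0,0,-0.9],"spin":-0.2},{"translation":[0,0,-0.9],"spin":0},{"translation":[0,0,-0.9],"spin":0},{"translation":[0,0,-1.0],"spin":1},{"translation":[0,0,-1.2],"spin":2},{"translation":[0,0,-1.2],"spin":2},{"translation":[0,0,-1.2],"spin":2},{"translation":[0,0,-1.2],"spin":2},{"translation":[0,0,-1.2],"spin":2}]'
python3 -c "
from h import *
go(.585,-.336,.022,-1.57)
save('w3',optics.camera('wrist'))"
```

```text
time: 4.75
ee_pos: [0.5641, -0.2315, 0.0249]
eef_rot: [0.491, 0.511, -0.494, 0.505]
ft_force: [0.4, -2.4, -0.4]
width: 0.0559
t 4.75 pos [ 0.5641 -0.2315  0.0249] zyaw -1.54 down [-1.    -0.009 -0.002] F [ 0.4 -2.4 -0.4] w 0.0559
delta cm [ 0.25  1.77 10.51] spin 1.7223999080990366
```

View pics/w3.png

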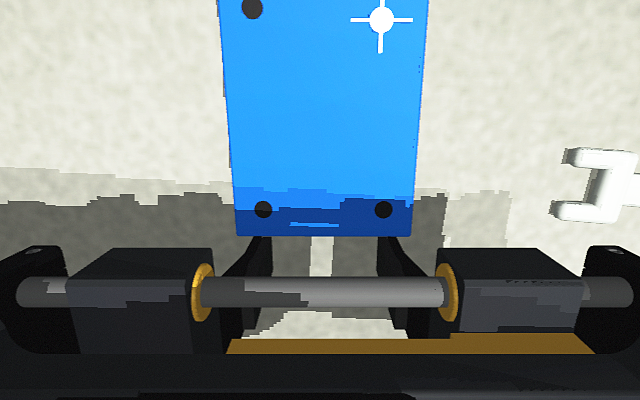

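```bash
python3 -m inch '[{"translation":[0.1,0,-1.2],"spin":2},{"translation":[0.1,0,-1.2],"spin":2},{"translation":[0.1,0,-1.2],"spin":2},{"translation":[0.03,0,-1.3],"spin":0},{"translation":[0.03,0,-1.3],"spin":0},{"translation":[0.03,0,-1.3],"spin":0},{"translation":[0.03,0,-1.3],"spin":0},{"translation":[0.03,0,-1.3],"spin":0},{"translation":[0.03,0,-1.3],"spin":0},{"translation":[0.03,0,-1.3],"spin":0}]'
python3 -c "
from h import *
go(.585,-.336,.022,-1.57)
save('w4',optics.camera('wrist'))"
```

```text
time: 6.05
ee_pos: [0.572, -0.1004, 0.0216]
eef_rot: [-0.517, -0.481, 0.522, -0.479]
ft_force: [-0.5, -3.8, 2.1]
width: 0.0554
t 6.05 pos [ 0.572  -0.1004  0.0216] zyaw -1.649 down [-1.    -0.007  0.003] F [-0.5 -3.8  2.1] w 0.0554
delta cm [1.000e-02 3.140e+00 2.338e+01] spin -4.5439045715465305
```

View pics/w4.png

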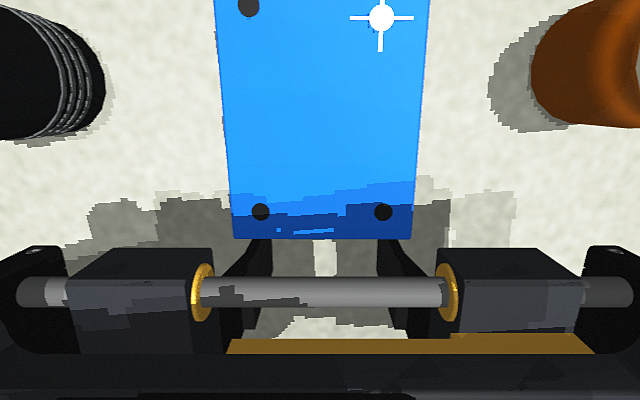

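```bash
python3 -m inch '[{"translation":[-0.02,0,-1.4],"spin":0},{"translation":[-0.02,0,-1.4],"spin":0},{"translation":[0,0,-1.4],"spin":0},{"translation":[0,0,-1.4],"spin":0},{"translation":[0,0,-1.4],"spin":0},{"translation":[0,0,-1.4],"spin":0},{"translation":[0,0,-1.4],"spin":0},{"translation":[0,0,-1.4],"spin":0},{"translation":[0,0,-1.3],"spin":-2},{"translation":[0,0,-1.3],"spin":-2},{"translation":[0,0,-1.3],"spin":-2}]'
python3 -c "
from h import *
go(.585,-.336,.022,-1.57)
st=r.read_state();KT=T('wrist',st);np.savez('pics/w5c.npz',K=KT[0],M=KT[1])
save('w5',optics.camera('wrist'))"
```

```text
time: 7.48
ee_pos: [0.5828, 0.0618, 0.0214]
eef_rot: [0.489, 0.51, -0.494, 0.507]
ft_force: [0.6, -4.2, 2.5]
width: 0.0559
t 7.47 pos [0.5828 0.0618 0.0214] zyaw -1.537 down [-1.    -0.008  0.002] F [ 0.6 -4.2  2.5] w 0.0559
delta cm [ 1.000e-02 -1.140e+00  3.977e+01] spin 1.9155875989400872
```

View pics/w5.png

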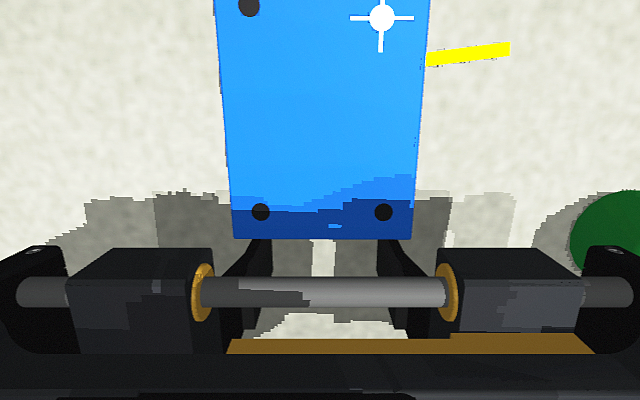

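```bash
python3 -m inch '[{"translation":[0,0,-1.2],"spin":-2},{"translation":[0,0,-1.2],"spin":-2},{"translation":[0,0,-1.2],"spin":-1.8},{"translation":[0,0,-1.2],"spin":-1.2}]'
python3 -c "
from h import *
go(.585,-.336,.022,-1.42)
st=r.read_state();KT=T('wrist',st);np.savez('pics/w6c.npz',K=KT[0],M=KT[1])
save('w6',optics.camera('wrist'))
im=optics.camera('scene');np.save('pics/sc6.npy',im);save('sc6',im[100:280,240:460],3.3)
im=optics.camera('side');np.save('pics/si6.npy',im);save('si6',im[200:390,160:400],3)"
```

```text
time: 8.02
ee_pos: [0.5779, 0.1139, 0.0212]
eef_rot: [0.455, 0.542, -0.459, 0.538]
ft_force: [1.7, -3.6, 3.0]
width: 0.0556
t 8.03 pos [0.5779 0.1139 0.0212] zyaw -1.404 down [-1.    -0.008 -0.   ] F [ 1.7 -3.6  3. ] w 0.0556
delta cm [-4.000e-02 -6.760e+00  4.448e+01] spin 0.9093184164007581
```

View pics/w6.png

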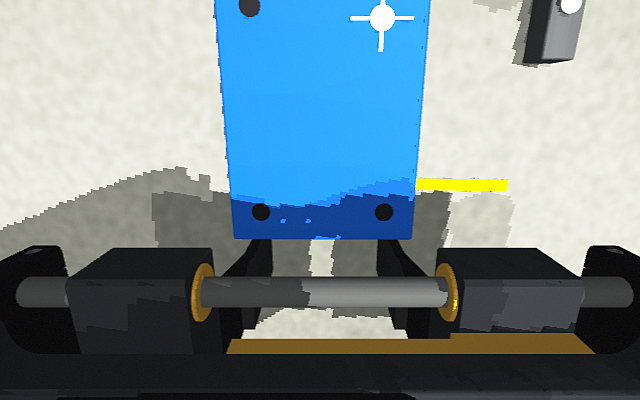

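View pics/sc6.png

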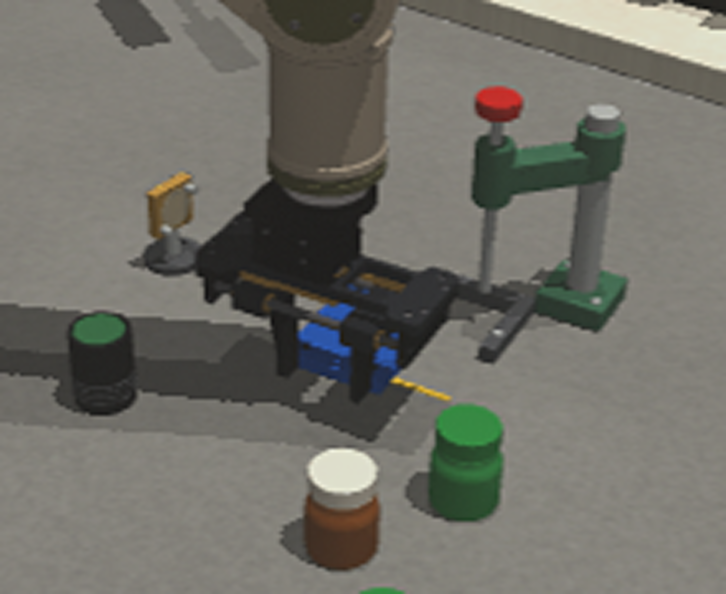

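View pics/si6.png

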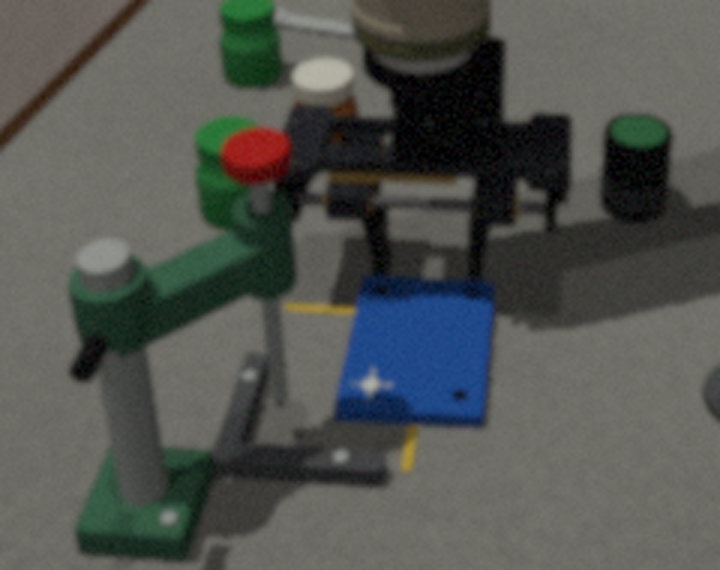

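```bash
python3 - <<'E'
from h import *
d=np.load('pics/w6c.npz');KT=(d['K'],d['M'])
a=ray(KT,417,184,0);b=ray(KT,508,185,0);print('tape',a,b,np.arctan2(*(b-a)[[1,0]]))
a=ray(KT,233,237,.012);b=ray(KT,411,238,.012);print('edge',a,b,np.arctan2(*(b-a)[[1,0]]))
c=ray(KT,382,17,.012);print('cross',c)
for p in [(524,62),(577,60)]: print('stopbot',ray(KT,*p,0))
im=cv2.imread('pics/w6.png');cv2.imwrite('pics/w6c.png',cv2.resize(im[0:210,400:640],None,fx=3,fy=2.8,interpolation=cv2.INTER_CUBIC))
E
```

```text
tape [0.61933318 0.15848778 0.        ] [0.66553123 0.16581939 0.        ] 0.15738720309266316
edge [0.53113091 0.11863308 0.012     ] [0.61937801 0.13321799 0.012     ] 0.16379298958362704
cross [0.58365428 0.22812396 0.012     ]
stopbot [0.65398817 0.22351114 0.        ]
stopbot [0.67782339 0.22838816 0.        ]
```

View pics/w6c.png

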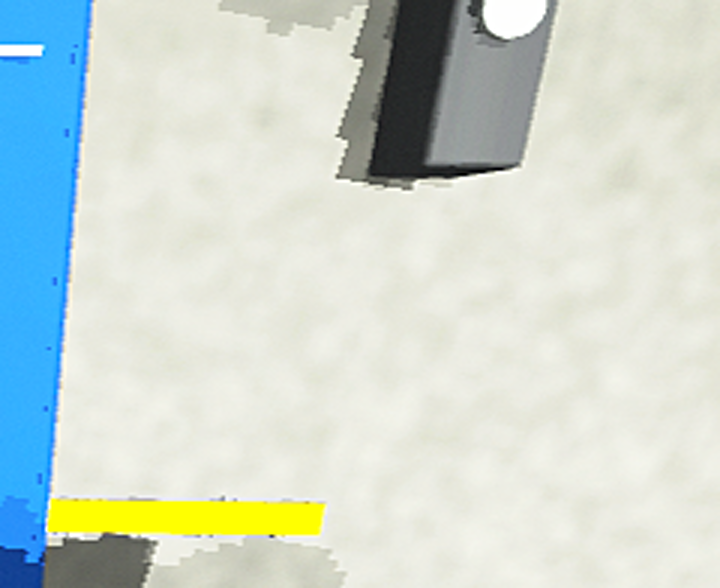

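```bash
python3 -m inch '[{"translation":[0,0,1.5],"spin":0},{"translation":[0,0,1.5],"spin":0},{"translation":[-4,0,0.5],"spin":0},{"translation":[-4,0,0],"spin":0},{"translation":[-3,0,0],"spin":0},{"translation":[0,0,0],"spin":-10.3},{"translation":[0,0,0],"spin":-10.3},{"translation":[0,0,0],"spin":-10.3},{"translation":[0,0,0],"spin":-10.3},{"translation":[0,0,0],"spin":-10.3},{"translation":[0,0,0],"spin":-10.3},{"translation":[0,0,0],"spin":-10.3},{"translation":[0,0,0],"spin":-10.3},{"translation":[0,0,0],"spin":-10.3},{"translation":[0,0,0],"spin":-10.3},{"translation":[0,0,0],"spin":-10.3},{"translation":[0,0,0],"spin":-10.3},{"translation":[0,0,0],"spin":-10.3}]' 0
python3 -c "
from h import *
go(.542,.134,.12,.942);print(r.read_state()['joint_positions'].round(2))"
```

```text
time: 10.42
ee_pos: [0.5861, 0.0473, 0.1318]
eef_rot: [-0.332, 0.63, 0.332, 0.619]
ft_force: [0.6, -0.3, 0.1]
width: 0.0872
t 10.43 pos [0.5861 0.0473 0.1318] zyaw 0.978 down [-1.     0.008 -0.013] F [ 0.6 -0.3  0.1] w 0.0872
delta cm [1.19 8.5  4.74] spin 2.0397093428548585
[ 0.66  0.59 -1.09  1.64  0.54  1.27  2.01]
```

```bash
python3 -m inch '[{"translation":[0,2.9,1.6],"spin":1},{"translation":[0,2.9,1.6],"spin":1},{"translation":[0,2.9,1.6],"spin":0},{"translation":[0,0,0],"spin":0}]' 0
python3 -c "
from h import *
go(.542,.134,.022,.942);print(r.read_state()['joint_positions'].round(2))
im=optics.camera('side');save('si7',im[120:390,160:480],2.2)
im=optics.camera('scene');save('sc7',im[60:280,220:460],2.7)"
```

```text
time: 10.92
ee_pos: [0.5425, 0.1313, 0.1307]
eef_rot: [-0.318, 0.637, 0.319, 0.625]
ft_force: [1.0, -0.5, -0.5]
width: 0.0871
t 10.93 pos [0.5425 0.1313 0.1307] zyaw 0.935 down [-1.     0.009 -0.015] F [ 1.  -0.5 -0.5] w 0.0871
delta cm [10.87  0.1   0.35] spin -0.37249718502307216
[ 0.56  0.53 -1.12  1.71  0.51  1.24  1.82]
```

View pics/si7.png

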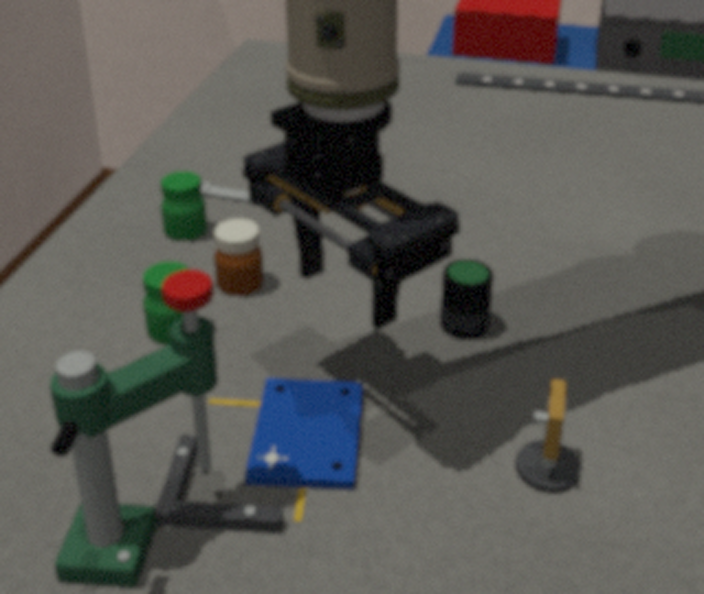

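View pics/sc7.png

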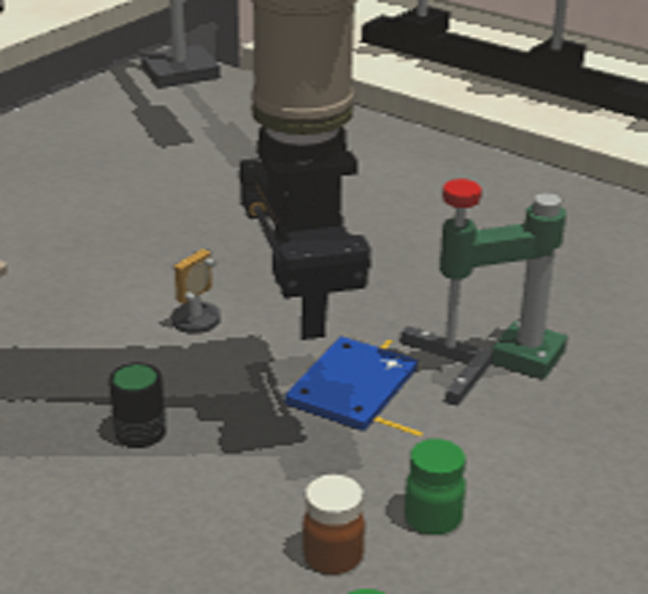

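```bash
python3 -m inch '[{"translation":[4,0,0],"spin":0},{"translation":[4,0,0],"spin":0},{"translation":[2.4,0,0],"spin":0},{"translation":[0.3,0,0],"spin":0}]'
python3 -c "
from h import *
go(.542,.134,.022,.942)
im=optics.camera('side');save('si8',im[180:390,180:450],2.8)"
```

```text
time: 11.52
ee_pos: [0.5457, 0.1196, 0.0202]
eef_rot: [-0.315, 0.64, 0.313, 0.627]
ft_force: [0.6, -0.0, 0.8]
width: 0.0872
t 11.53 pos [0.5457 0.1196 0.0202] zyaw 0.921 down [-1.     0.006 -0.017] F [ 0.6 -0.   0.8] w 0.0872
delta cm [-0.19  1.17  0.92] spin -1.2072262263985478
```

View pics/si8.png

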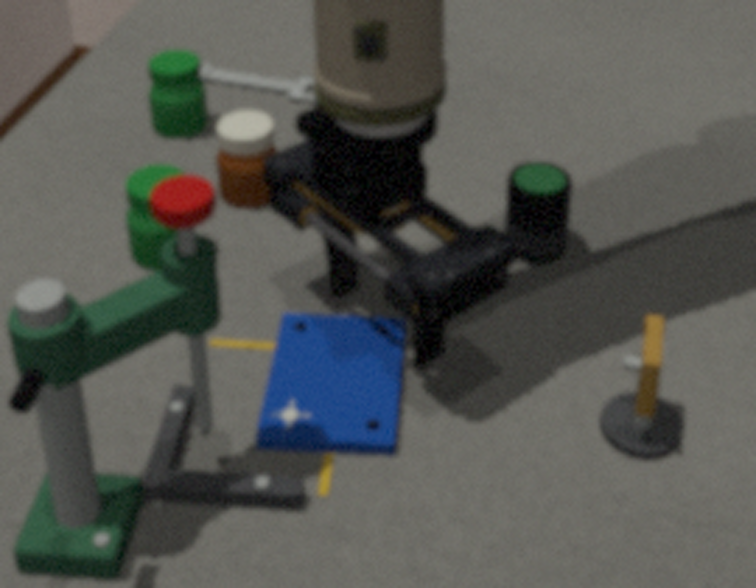

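```bash
python3 -m inch '[{"translation":[-0.1,0.6,0.2],"spin":-0.6},{"translation":[-0.1,0.6,0.3],"spin":-0.6},{"translation":[0,0,0.8],"spin":0},{"translation":[0,0,0.8],"spin":0},{"translation":[0,0,0.8],"spin":0}]'
python3 -c "
from h import *
go(.5925,.188,.022,.942)
im=optics.camera('side');save('si9',im[180:390,180:450],2.8)"
```

```text
time: 12.2
ee_pos: [0.5558, 0.1517, 0.0258]
eef_rot: [-0.323, 0.635, 0.319, 0.625]
ft_force: [-2.0, -2.2, 0.0]
width: 0.087
t 12.2 pos [0.5558 0.1517 0.0258] zyaw 0.942 down [-1.     0.002 -0.014] F [-2.  -2.2  0. ] w 0.087
delta cm [ 0.3  -0.83  5.1 ] spin -0.007752448723459234
```

View pics/si9.png

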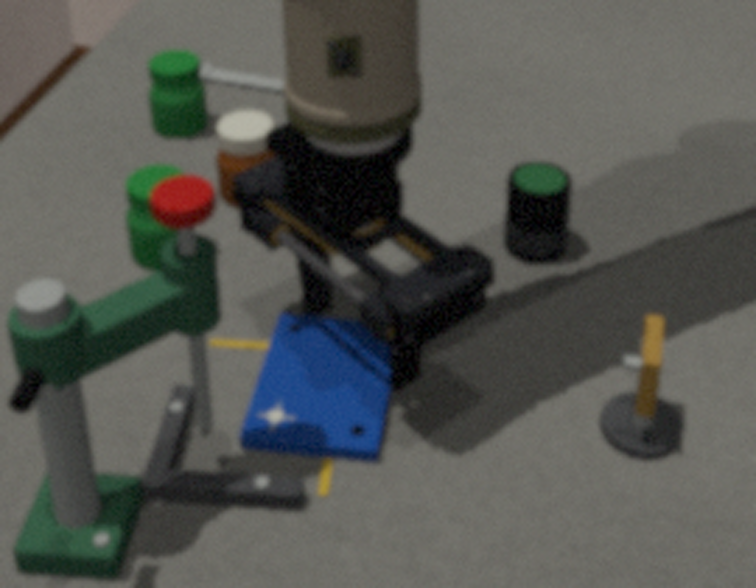

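```bash
python3 -m inch '[{"translation":[0.2,-0.2,0.8],"spin":0},{"translation":[0.15,-0.2,0.8],"spin":0},{"translation":[0.1,-0.15,0.8],"spin":0},{"translation":[0.1,-0.1,0.8],"spin":0}]'
python3 -c "
from h import *
go(.5925,.188,.022,.942)
im=optics.camera('side');save('si10',im[180:390,180:450],2.8)"
```

```text
time: 12.75
ee_pos: [0.5812, 0.1747, 0.0195]
eef_rot: [-0.323, 0.636, 0.319, 0.625]
ft_force: [-3.2, -4.4, 5.5]
width: 0.0871
t 12.75 pos [0.5812 0.1747 0.0195] zyaw 0.942 down [-1.     0.002 -0.017] F [-3.2 -4.4  5.5] w 0.0871
delta cm [-0.28 -0.13  1.74] spin -0.02627629920040786
```

View pics/si10.png

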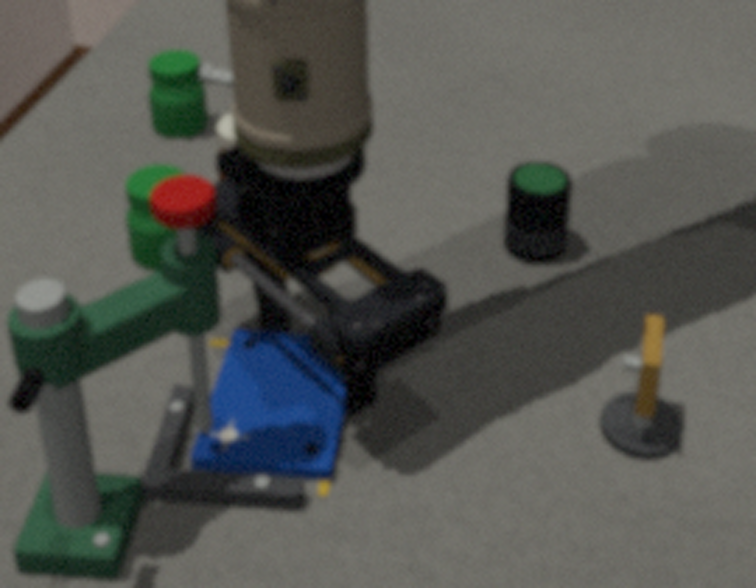

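```bash
python3 -m inch '[{"translation":[-0.15,0,0.5],"spin":0},{"translation":[0,0,0.5],"spin":0},{"translation":[0,-0.05,0.5],"spin":0}]'
python3 -c "
from h import *
go(.5925,.188,.022,.942)
im=optics.camera('side');save('si11',im[180:390,180:450],2.8)
im=optics.camera('scene');save('sc11',im[120:240,330:460],5)"
```

```text
time: 13.18
ee_pos: [0.5913, 0.1878, 0.0202]
eef_rot: [-0.323, 0.636, 0.319, 0.625]
ft_force: [-4.6, -5.4, 1.4]
width: 0.0871
t 13.18 pos [0.5913 0.1878 0.0202] zyaw 0.942 down [-1.     0.002 -0.016] F [-4.6 -5.4  1.4] w 0.0871
delta cm [-0.19 -0.09  0.08] spin 0.002646491899986221
```

View pics/si11.png

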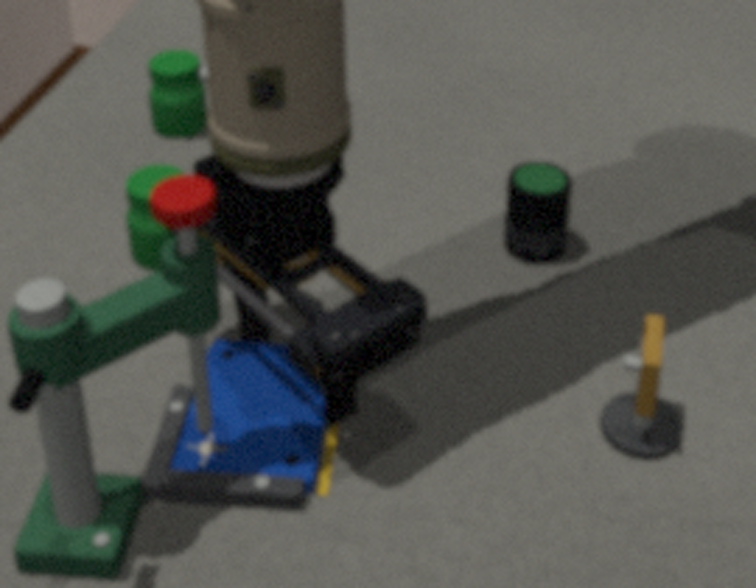

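View pics/sc11.png

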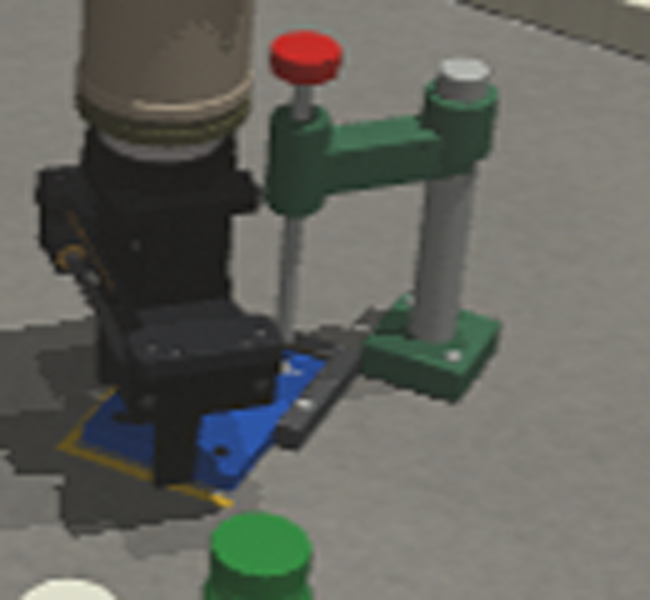

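```bash
python3 -m inch '[{"translation":[-0.1,0,0.4],"spin":0},{"translation":[0,0,0.4],"spin":0},{"translation":[0,0,0.4],"spin":0}]'
python3 -c "
from h import *
go(.5925,.188,.022,.942)"
python3 -m inch '[{"translation":[0,0,0.4],"spin":0},{"translation":[0,0,0.5],"spin":0}]'
python3 -c "
from h import *
go(.5925,.188,.022,.942)
im=optics.camera('side');save('si12',im[180:390,180:450],2.8)
im=optics.camera('scene');save('sc12',im[120:240,330:460],5)"
```

```text
time: 13.65
ee_pos: [0.5922, 0.189, 0.0191]
eef_rot: [-0.326, 0.644, 0.315, 0.616]
ft_force: [-17.7, -16.0, 22.4]
width: 0.0867
t 13.65 pos [0.5922 0.189  0.0191] zyaw 0.941 down [-0.999  0.005 -0.042] F [-17.7 -16.   22.4] w 0.0867
delta cm [-0.28 -0.08 -0.07] spin -0.06641039033723606
time: 13.9
ee_pos: [0.5925, 0.1893, 0.0192]
eef_rot: [-0.328, 0.651, 0.312, 0.61]
ft_force: [-22.0, -20.4, 26.5]
width: 0.0876
t 13.9 pos [0.5925 0.1893 0.0192] zyaw 0.94 down [-0.998  0.005 -0.063] F [-22.  -20.4  26.5] w 0.0876
delta cm [-0.27 -0.08 -0.12] spin -0.12690672581575552
```

View pics/si12.png

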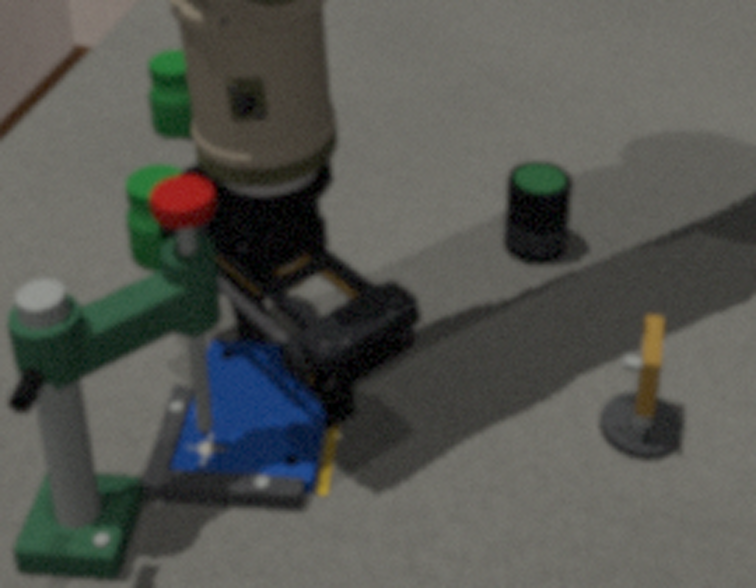

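View pics/sc12.png

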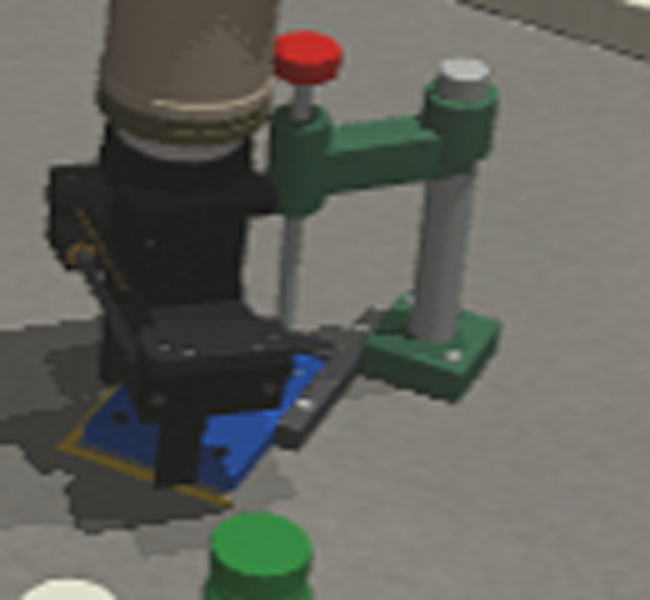

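```bash
python3 -m inch '[{"translation":[-0.1,0,-0.5],"spin":0},{"translation":[-0.1,0,-1],"spin":0},{"translation":[0,0,-1.5],"spin":0}]'
python3 -c "
from h import *
go(.5925,.188,.022,.942)"
```

```text
time: 14.38
ee_pos: [0.5748, 0.1662, 0.0237]
eef_rot: [-0.328, 0.65, 0.312, 0.61]
ft_force: [-0.8, -0.5, 0.1]
width: 0.0872
t 14.38 pos [0.5748 0.1662 0.0237] zyaw 0.941 down [-0.998  0.005 -0.06 ] F [-0.8 -0.5  0.1] w 0.0872
delta cm [ 0.   -0.15  2.81] spin -0.051419710374582504
```

```bash
python3 -m inch '[{"translation":[0,0,-2],"spin":0},{"translation":[-4,0,-3],"spin":0},{"translation":[-5,0,-3],"spin":0},{"translation":[-5,0,-2],"spin":0},{"translation":[-5,0,-2],"spin":0},{"translation":[-5,0,0],"spin":0}]' 1 30
python3 -c "
from h import *
go(.626,.270,.25,.942)
im=optics.camera('side');np.save('pics/si13.npy',im);save('si13',im[240:370,180:330],5)
im=optics.camera('scene');np.save('pics/sc13.npy',im);save('sc13',im[120:240,330:460],5)"
```

```text
time: 15.12
ee_pos: [0.5081, 0.0725, 0.2728]
eef_rot: [-0.327, 0.652, 0.311, 0.609]
ft_force: [0.8, 0.3, 0.0]
width: 0.0353
t 15.12 pos [0.5081 0.0725 0.2728] zyaw 0.937 down [-0.998  0.007 -0.065] F [0.8 0.3 0. ] w 0.0353
delta cm [ 0.79  2.19 22.99] spin -0.27171942708097613
```

View pics/si13.png

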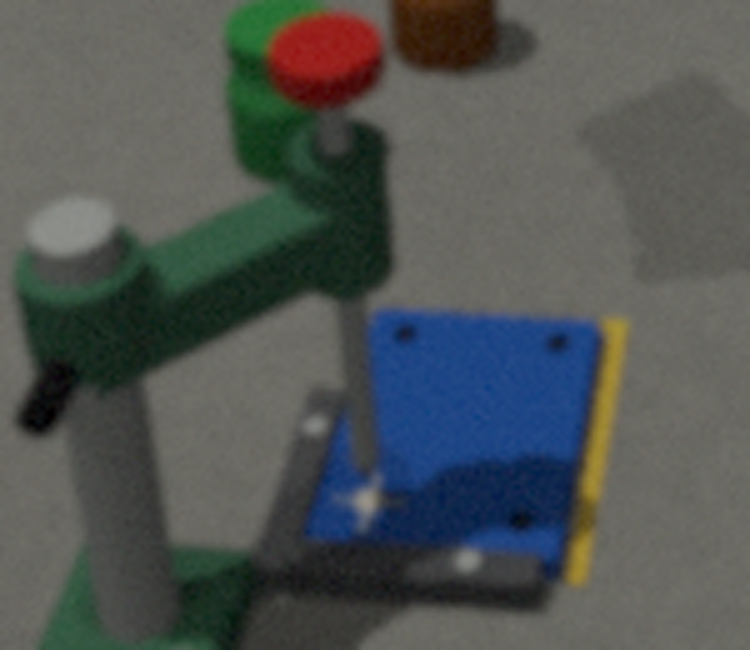

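View pics/sc13.png

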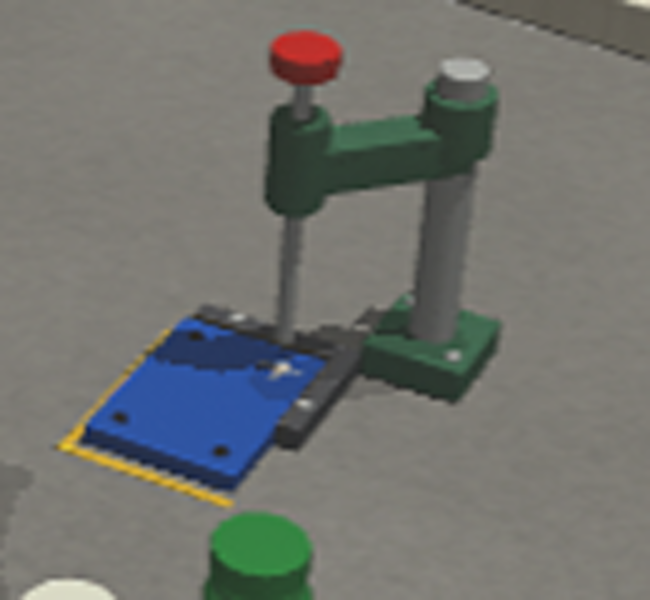

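```bash
python3 - <<'E'
from h import *
S=T('side');C=T('scene')
f=lambda KT,c,x,y,z=.012:ray(KT,c[0]+(x+.5)/5-.5,c[1]+(y+.5)/5-.5,z)
s=(180,240);c=(330,120)
cs=f(S,s,365,502);cc=f(C,c,282,369);print('cross',cs,cc)
tc=f(S,s,326,46,.21);t2=f(C,c,307,51,.21);print('cap',tc,t2)
for KT,o,a,b in [(S,s,(378,312),(603,322)),(C,c,(82,428),(234,478))]:
    A=f(KT,o,*a);B=f(KT,o,*b);print(A,B,np.linalg.norm(A-B),np.arctan2(*(B-A)[[1,0]]))
# long edge -x
for KT,o,a,b in [(S,s,(603,322),(556,565)),(C,c,(82,428),(180,318))]:
    A=f(KT,o,*a);B=f(KT,o,*b);print(A,B,np.linalg.norm(A-B),np.arctan2(-(B-A)[0],(B-A)[1]))
# tape lines (z=0): 
for KT,o,a,b in [(C,c,(66,446),(232,501)),(C,c,(66,446),(172,330)),(S,s,(620,322),(578,582))]:
    A=f(KT,o,*a,0);B=f(KT,o,*b,0);print('tape',A,B,np.arctan2(*(B-A)[[1,0]]),np.arctan2(-(B-A)[0],(B-A)[1]))
E
```

```text
cross [0.6257034  0.26881795 0.012     ] [0.62354653 0.27049104 0.012     ]
cap [0.62321795 0.26975879 0.21      ] [0.62639212 0.26600157 0.21      ]
[0.65674826 0.17561828 0.012     ] [0.56866256 0.16008223 0.012     ] 0.0894452852282529 -2.967013929297719
[0.57120169 0.15822434 0.012     ] [0.65873329 0.17313266 0.012     ] 0.08879210753142837 0.16870048054418377
[0.56866256 0.16008223 0.012     ] [0.55154552 0.27990433 0.012     ] 0.12103853590333206 0.1418937741178667
[0.57120169 0.15822434 0.012     ] [0.55033895 0.27654685 0.012     ] 0.12014770487605601 0.17452712804399864
tape [0.56467871 0.15291113 0.        ] [0.66066762 0.16959587 0.        ] 0.1720999830190502 -1.3986963437758464
tape [0.56467871 0.15291113 0.        ] [0.54390197 0.27844165 0.        ] 1.7348208567455654 0.1640245299506688
tape [0.56580495 0.14585402 0.        ] [0.54536501 0.27511409 0.        ] 1.727628144006969 0.15683181721207232
```

```bash
cat >> h.py <<'E'
def tip(x,y,z):
    s=r.read_state();M=R.from_quat(s['eef_rot']).as_matrix()
    p=s['ee_pos']+.017*M[:,0]
    print('t',round(s['time'],2),'tip',p.round(4),'axis',M[:,0].round(3),'F',s['ft_force'].round(1),'w',round(s['width'],4),'delta',(M.T@(np.array([x,y,z])-p)*100).round(2),'down1cm',(M.T@[0,0,-1]).round(3))
E
python3 -c "
from h import *
tip(.6255,.2685,.24)"
```

```text
t 15.22 tip [0.5099 0.0739 0.2591] axis [-0.037 -0.047 -0.998] F [ 0.8  0.2 -0.3] w 0.0269 delta [ 0.57  2.18 22.6 ] down1cm [ 0.998 -0.002  0.06 ]
```

```bash
python3 -m inch '[{"translation":[0,0.4,4.2],"spin":0},{"translation":[0,0.4,4.2],"spin":0},{"translation":[0,0.4,4.2],"spin":0},{"translation":[0,0.4,4.2],"spin":0},{"translation":[0,0.4,4.2],"spin":0},{"translation":[0,0,0],"spin":0}]' 1 30
python3 -c "
from h import *
tip(.6255,.2685,.215)"
```

```text
time: 15.98
ee_pos: [0.6228, 0.2554, 0.2582]
eef_rot: [-0.327, 0.651, 0.306, 0.612]
ft_force: [-0.4, 0.3, -1.0]
width: 0.0008
t 15.97 tip [0.6222 0.2545 0.2412] axis [-0.036 -0.051 -0.998] F [-0.4  0.3 -1. ] w 0.0008 delta [2.53 0.58 1.48] down1cm [0.998 0.002 0.063]
```

```bash
python3 -m inch '[{"translation":[0,0.5,1.4],"spin":0},{"translation":[1.8,0,0.1],"spin":0},{"translation":[0,0,0],"spin":0}]'
python3 -c "
from h import *
tip(.6255,.2685,.215)
im=optics.camera('side');save('si14',im[200:370,180:330],4)
im=optics.camera('scene');save('sc14',im[70:240,330:460],4)"
```

```text
time: 16.35
ee_pos: [0.627, 0.2667, 0.2364]
eef_rot: [-0.327, 0.652, 0.305, 0.612]
ft_force: [0.8, -0.6, -0.4]
width: 0.0
t 16.35 tip [0.6264 0.2658 0.2194] axis [-0.037 -0.053 -0.998] F [ 0.8 -0.6 -0.4] w 0.0 delta [0.43 0.23 0.19] down1cm [0.998 0.003 0.065]
```

View pics/si14.png

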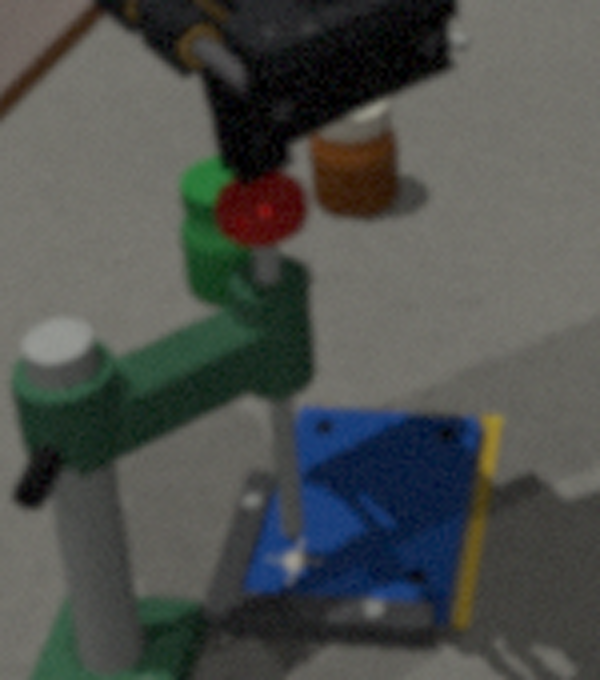

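View pics/sc14.png

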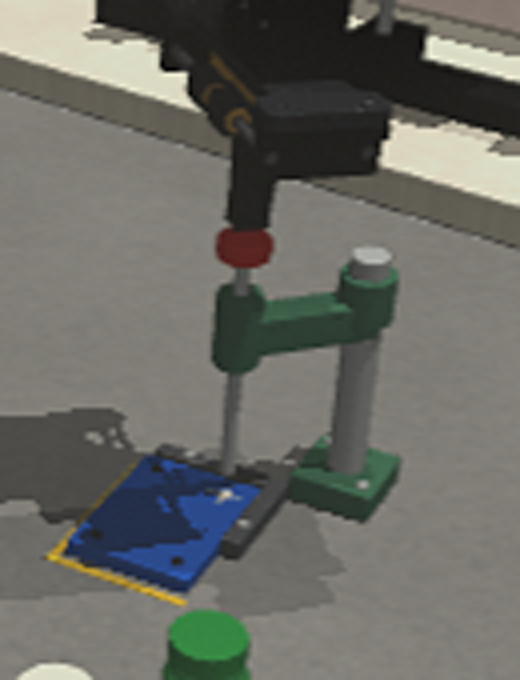

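```bash
python3 -m inch '[{"translation":[0.4,0.15,0.1],"spin":0},{"translation":[0.3,0.05,0.05],"spin":0},{"translation":[0.3,0,0.02],"spin":0},{"translation":[0.3,0,0.02],"spin":0}]'
python3 -c "
from h import *
tip(.6255,.2685,.198)"
```

```text
time: 16.95
ee_pos: [0.6269, 0.2685, 0.2265]
eef_rot: [-0.327, 0.651, 0.305, 0.614]
ft_force: [-2.5, -3.5, 9.6]
width: 0.0008
t 16.95 tip [0.6263 0.2677 0.2095] axis [-0.033 -0.051 -0.998] F [-2.5 -3.5  9.6] w 0.0008 delta [1.15 0.12 0.09] down1cm [0.998 0.005 0.061]
```

```bash
python3 -m inch '[{"translation":[0.5,0,0.02],"spin":0},{"translation":[0.5,0,0.02],"spin":0}]'
python3 -c "
from h import *
tip(.6255,.2685,.198)"
python3 -m inch '[{"translation":[0.5,0,0.02],"spin":0},{"translation":[0.5,0,0.02],"spin":0}]'
python3 -c "
from h import *
tip(.6255,.2685,.198)"
```

```text
time: 17.2
ee_pos: [0.6267, 0.2684, 0.2197]
eef_rot: [-0.327, 0.65, 0.304, 0.615]
ft_force: [-4.3, -3.5, 11.4]
width: 0.0005
t 17.2 tip [0.6262 0.2675 0.2028] axis [-0.03  -0.051 -0.998] F [-4.3 -3.5 11.4] w 0.0005 delta [0.47 0.12 0.07] down1cm [0.998 0.007 0.059]
time: 17.45
ee_pos: [0.6268, 0.2685, 0.2148]
eef_rot: [-0.327, 0.649, 0.304, 0.616]
ft_force: [-9.8, -8.6, 40.1]
width: 0.0
t 17.45 tip [0.6263 0.2676 0.1978] axis [-0.027 -0.051 -0.998] F [-9.8 -8.6 40.1] w 0.0 delta [-0.02  0.12  0.02] down1cm [0.998 0.009 0.057]
```

```bash
python3 -m inch '[{"translation":[0.1,0,0],"spin":0}]'
python3 -c "
from h import *
tip(.6255,.2685,.198)
im=optics.camera('scene');save('sc15',im[70:240,330:460],4)"
python3 -m inch '[{"translation":[-0.5,0,-0.03],"spin":0},{"translation":[-1,0,-0.06],"spin":0},{"translation":[-2,0,-0.1],"spin":0},{"translation":[-3,0,-0.2],"spin":0},{"translation":[-1,0,-4],"spin":0},{"translation":[0,0,-4],"spin":0},{"translation":[0,0,-4],"spin":0},{"translation":[0,0,-4],"spin":0},{"translation":[0,0,0],"spin":0}]'
python3 -c "
from h import *
tip(.6255,.2685,.198)
im=optics.camera('side');np.save('pics/si16.npy',im);save('si16',im[240:370,180:330],5)
im=optics.camera('scene');np.save('pics/sc16.npy',im);save('sc16',im)
save('sc16c',im[120:240,330:460],5)"
```

```text
time: 17.58
ee_pos: [0.6267, 0.2683, 0.2157]
eef_rot: [-0.327, 0.649, 0.303, 0.616]
ft_force: [-2.9, -2.5, 4.7]
width: 0.0004
t 17.57 tip [0.6262 0.2675 0.1987] axis [-0.026 -0.051 -0.998] F [-2.9 -2.5  4.7] w 0.0004 delta [0.07 0.12 0.04] down1cm [0.998 0.01  0.056]
time: 18.75
ee_pos: [0.5279, 0.1396, 0.3076]
eef_rot: [-0.328, 0.647, 0.303, 0.618]
ft_force: [0.3, 0.5, 0.4]
width: 0.0002
t 18.75 tip [0.5275 0.1388 0.2906] axis [-0.022 -0.05  -0.999] F [0.3 0.5 0.4] w 0.0002 delta [ 8.39  0.07 16.72] down1cm [0.999 0.012 0.053]
```

View pics/sc15.png

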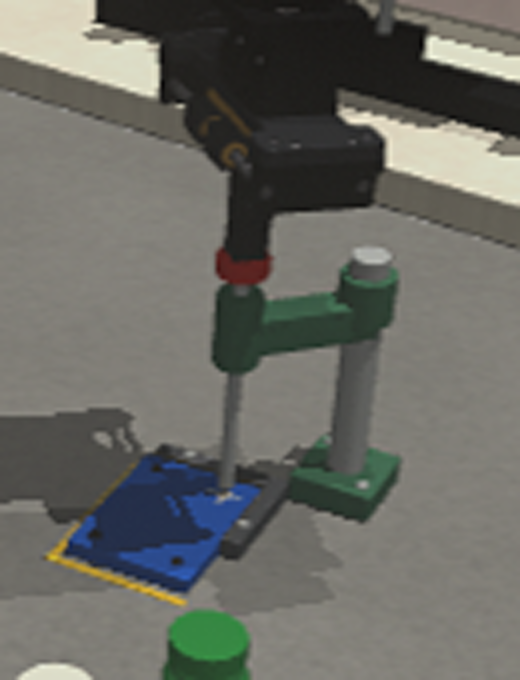

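View pics/si16.png

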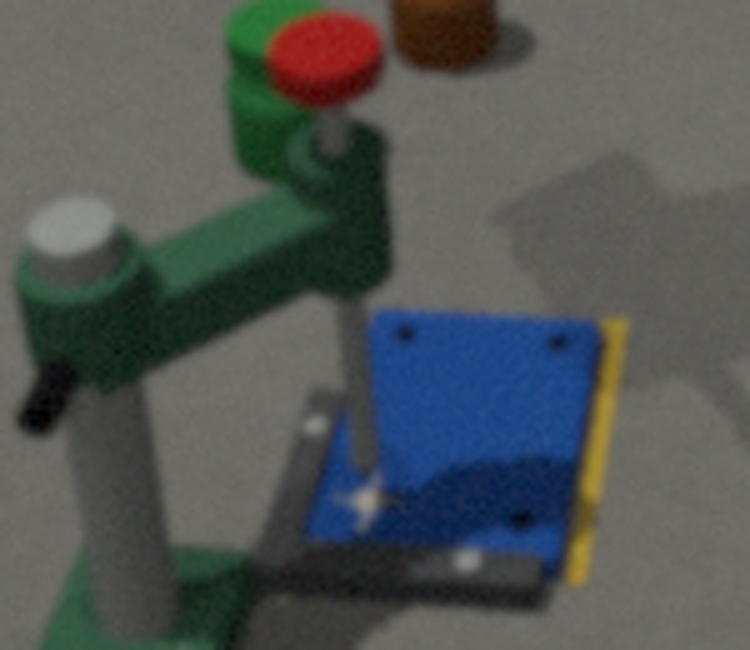

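View pics/sc16c.png

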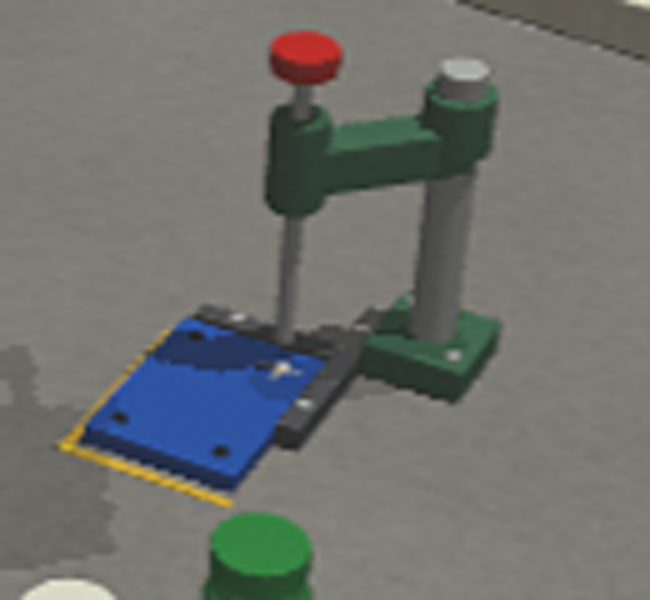

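View pics/sc16.png

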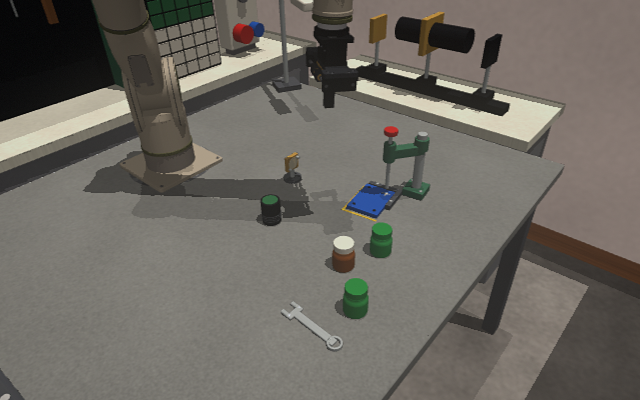

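The last pictures show the punch on the cross when pressed, the cap back up at its starting pixel, and the plate unmoved in the corner. The bystanders sit at their starting pixels, so I'm handing in.

```bash
python3 -c "
from bench import close_job
print(close_job())"
```

```text
the job is handed in; nothing more can be done
None
```

The plate is seated in the corner of the stops, the punch was tripped on its cross and is back up. I handed the job in at about 19 s of the 72 s. `close_job()` gives no verdict, so this rests on my own measurements.

**What I did:** I pushed the plate by its -y edge with two open fingers, between the tube and the jar. I then straddled its outer corner with the fingers to drive it into both stops. With the gripper closed, I pressed the cap straight down until the plunger stopped on the plate, then released and backed off.

**Checks:**

| Check | Result |
|---|---|
| Plate seated | The push force rose to about 30 N at the position worked out for the seat |
| Cross position (two cameras) | (0.625, 0.270) m; punch axis about (0.6255, 0.2685) m |
| Plate angle | 0.14–0.18 rad, against 0.14–0.18 rad for the station's tape lines |
| Punch pressed | Fingertip at about 12 mm of travel; force fell after the peak, then rose to 40 N on the plate |
| After release | Cap back at its starting pixels, plate looks unmoved |
| Mount, tube, jar, wrench and green jars | At their starting pixels |

**What disagreed:**
- **Camera agreement:** the two cameras differed by up to about 5 mm on the cap and 2 mm on the cross. The flushness of the plate is therefore judged mainly from the contact force and the enlarged pictures.
- **Tool tilt:** the hard push into the corner tilted the tool by about 3.5 degrees, and it stayed tilted while pressing the cap.

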